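Find the hidden crossbar, punch-mark it and tidy up

ROBOT

A 6-joint arm with a two-finger parallel gripper is mounted at the origin on a cart in front of the work surface, level with it; the furniture and walls round the work are solid. World frame = base frame: x ahead of the robot, y to its left, z up, the work surface at z = 0. Lengths are in m, angles in degrees, forces in N, time in s.
With the tool pointing down it reaches from about 0.25 to 0.775 m from the base axis. Payload 8.9 kg.
Tool frame: the origin (TCP) lies at the very end of the fingers, on their centre line; the grasp point (between the pads) lies 19 mm behind it (grip_depth is the distance from the TCP to the grasp point, in m); z points along the fingers, y is the line along which they close (so a half turn about z gives the same grasp; the last joint's range is limited). The gripper opens to 85 mm and grips with 20 to 120 N. Pads are 22 mm wide; open, the fingers measure 114 mm over their backs; the gripper's body (76 mm by 85 mm) begins 54 mm behind the grasp point. The pads swing forward as they close: fully open they stand 13 mm farther back than shut.
Start: joints at [61.69, 16.656, -8.789, 64.555, 0, 82.019], TCP at [0.182, 0.492, 0.231] pointing down, gripper open.
Joint ranges: [-144.48, 144.48], [-52.06, 99.96], [-74.48, 78.29], [-112.23, 115.85], [-86.99, 84.42], [-180, 180]. Speed limits (degrees/s): [127.2, 127.2, 159.86, 180, 180, 180].

INTERFACE

Orientations are given as a 3x3 rotation matrix whose columns are the frame's x, y, z axes.
In Python, from plant import get_obs, snapshot, sign_off, grip_depth gives the robot as it stands. The module is installed in compiled form; this text tells all that it offers.
- The arm moves only by the tool drive_tool, never from a script. Its argument "series" is a list that holds one entry, the list of rows, each a list of 5 numbers: the finger opening in mm, from 0 to 85.4, then the shift along the tool's x, y, z in mm, then the turn about the tool's z in degrees. A call has 1 to 12 rows; each row is the pose to reach, as a shift and turn from the pose commanded when the call began, along the tool's axes at that moment; what a row does not reach only later rows make up. A row lasts 1/10 s, in which the tool goes at most 50 mm and 8.59 degrees, less where a joint would pass 70% of its speed; a pose out of reach is approached as far as the arm can. A call with a gripper value outside its range is refused whole. The fingers move at their own pace and stop on an object; the grip force is fixed at half the most. Time passes only in rows, so rows that repeat a pose let the fingers close. It gives the time, the measured TCP pose, the force, the opening and the grip force at its end, in the units of the state.
- get_obs(): the state, without advancing time (a new reading comes with each control period).
- snapshot(name): name is "scene" or "top"; returns a dict with "color" (480x640x3 uint8, red, green, blue), "fx", "fy", "cx", "cy" (pixels), "R" (3x3) and "t" (3): a world point X has camera coordinates R X + t. Camera axes: x right, y down, z forward; pixel columns grow to the right and rows downward; lengths in m; the calibration is good to about 2 mm. A picture is of the moment at which its call begins. There is no depth.
- sign_off(): hands the job in; it is judged then, once.
The state is a dict: "time_s": time; "qpos": joint angles; "joint_velocities": joint speeds; "joint_torque": joint torques, N m; "position": TCP position; "ee_rot": TCP orientation; "wrist_force": force on the tool from outside, world axes, zero at the start; "moment": the same for the moment, N m; "finger_gap": finger opening in m; "grip_force": force on a finger pad.
Only numpy, scipy, OpenCV 4.12 (cv2) and the standard library are available. Lean on these libraries where they do the work, as an engineer would, in place of code of your own. Each camera call takes 0.05 s, during which the arm holds its last target. There are 200 camera calls.

TASK

Put every small part lying on the slatted top of the grey instrument case (battery cells, strap clip, charger) into the open drawer of the low plywood drawer unit, then find the crossbar hidden under the slats by pressing gently along the top (never push a slat in more than 15 mm) and press the centre punch straight down on the top's long centre line, on a slat that the crossbar holds up, until it trips. Finish with the punch standing in its stand again and the drawer pushed fully shut on the parts; leave the tin, the note block and the tape roll alone.

Things in the scene. Friction and masses are not known exactly. Their poses are not given: they have to be found in the camera images.
- instrument_case: Grey instrument case lying flat, fixed, 180 (x) x 320 (y) x 55 mm; origin: centre of its underside. Its top, inside a 10 mm rim, is 10 aluminium slats side by side along y, level with the rim, 55 mm above the desk; its long centre line runs along y above the origin. One crossbar lies hidden somewhere beneath the slats.
- punch: Steel automatic centre punch, 116 mm long, 0.2 kg, upright in its stand, tip down; z is its axis, up to the cap. Origin: centre of the barrel's lower end; the tip is 22 mm below. Upwards from the origin: barrel, diameter 25 mm, to 35 mm; guard disc, diameter 42 mm, 35 to 41 mm; grip, diameter 22 mm, 41 to 86 mm (hold it just above the disc); cap, diameter 21 mm, to 94 mm.
- punch_tip (a point): Point of the punch's plunger.
- punch_plunger (a joint): How far the plunger is pushed into the punch: 0 out, 0.008 m fully in. The resistance grows to about 14 N at 5 mm, then the spring trips, the resistance falls to about 5 N and the plunger snaps in to 8 mm; it springs out again when the punch is lifted. Tripped: over 6.5 mm.
- punch_stand: Stand of the punch, fixed: a round foot 60 mm in diameter with an open tube, 45 mm outside, 35 mm inside, its rim 66 mm above the desk. Origin: centre of the underside. The punch hangs in it by its guard disc, which lies on the rim: the punch's origin is then 31 mm above the desk.
- drawer_floor (a point): Centre of the drawer's inner floor, 22 mm above the desk, axes of the drawer unit (front looks to -x); moves with the drawer. Inside 135 (x) x 198 (y) mm; side walls 31 mm, front 41 mm over this floor. Front's outer face at x = -88 mm; bar handle (11 mm thick, 120 mm long along y) 35 mm out from it, its middle at x = -123 mm, 20 mm above the floor.
- drawer_unit_drawer0 (a joint): How far d the drawer of the low plywood unit (fixed, 180 x 240 x 75 mm) is open: 0 shut, at most 0.118 m; it slides to the unit's -x, friction about 1 N. The unit's top covers the drawer behind x = d - 73 mm (in drawer_floor's frame), so the floor is open to above from x = -67 mm to there.
- cell_1: Battery cell with red and white wrap, 15 x 50 x 15 mm, long axis y, origin at the centre of its underside. Absent in some starts (None).
- cell_2: A second, identical battery cell. Absent in some starts.
- strap_clip: Black strap clip, 21 x 56 x 15 mm, long axis y, origin at the centre of its underside; 10 mm high at the +y half. Absent in some starts.
- usb_charger: White plug-in charger, 59 x 34 x 24 mm, long axis x, origin at the centre of its underside; take it across y at its body, which spans x -29 to +11 mm (the pins beyond that have no substance). Absent in some starts.
- flux_tin: Round tin with a green lid, 56 mm in diameter, 23 mm high: leave alone.
- note_cube: Block of coloured notes, 76 x 76 x 29 mm: leave alone.
- tape_clear: Roll of clear tape, 68 mm in diameter, 19 mm high: leave alone.
- slat_0 (a joint): How far slat 0 is pushed in (m), its centre at y = -135 mm in the case's frame. Slats are 30 mm wide, 159 mm long along x; each sinks and springs back on its own: 2 mm per newton after the first 0.5 N, and never over 15 mm. Where any part of the crossbar (40 mm wide, parallel to the slats, middle within 100 mm of the case's) lies under it, it stops dead after 1.5 mm.
- slat_1 (a joint): How far slat 1 is pushed in (m), its centre at y = -105 mm in the case's frame. As slat 0.
- slat_2 (a joint): How far slat 2 is pushed in (m), its centre at y = -75 mm in the case's frame. As slat 0.
- slat_3 (a joint): How far slat 3 is pushed in (m), its centre at y = -45 mm in the case's frame. As slat 0.
- slat_4 (a joint): How far slat 4 is pushed in (m), its centre at y = -15 mm in the case's frame. As slat 0.
- slat_5 (a joint): How far slat 5 is pushed in (m), its centre at y = +15 mm in the case's frame. As slat 0.
- slat_6 (a joint): How far slat 6 is pushed in (m), its centre at y = +45 mm in the case's frame. As slat 0.
- slat_7 (a joint): How far slat 7 is pushed in (m), its centre at y = +75 mm in the case's frame. As slat 0.
- slat_8 (a joint): How far slat 8 is pushed in (m), its centre at y = +105 mm in the case's frame. As slat 0.
- slat_9 (a joint): How far slat 9 is pushed in (m), its centre at y = +135 mm in the case's frame. As slat 0.
Mind the look-alikes: they are no part of the job. Leave any red look-alike of the usb_charger alone.

How it is judged:
By the outcome, as a careful person would: the job done as asked, in the order asked, and still so for the second after the job is handed in, with the robot touching nothing.
Of cell_1, cell_2, strap_clip, usb_charger only 3 to 4 are there at a start; the rules pass over those that are not, and their reading is None.
At some moment in a run one of cell_1, cell_2, strap_clip, usb_charger may be knocked a few centimetres aside while the robot is not near it.
It also fails if it takes over 192 s, if anything falls off the work surface, if the arm or the gripper's body presses on something with over 40 N, if the wrist force passes 120 N, or if a joint passes its speed limit or range.

## Working session

There is one attempt and no reset: what is moved stays moved. The work goes in short steps, Python scripts to look and compute and a tool call to move; the robot and the scene stay as the last step left them, time stands still between calls to the robot, and variables do not carry over. Pictures are saved under pics/ and viewed, at most 17 in all, crops included, and the job is handed in when it is done.

Besides the shell and the picture viewer there is one more tool, called after "Call:" as a command line: name --argument value ..., lists and objects as JSON in quotes. drive_tool: Moves the arm, as the interface text tells. Its arguments: {"type":"object","properties":{"series":{"type":"array","items":{"type":"array","items":{"type":"array","items":{"type":"number"}}}}},"required":["series"]}

```bash
mkdir -p pics
cat > h.py <<'E'
import numpy as np, cv2, json
from plant import get_obs, snapshot, sign_off, grip_depth
def shot(cam,name,crop=None,scale=1):
    s=snapshot(cam); im=s["color"][:,:,::-1]
    np.savez(f"pics/{name}.npz",**{k:np.array(v) for k,v in s.items()})
    if crop: a,b,c,d=crop; im=im[b:d,a:c]
    if scale!=1: im=cv2.resize(im,None,fx=scale,fy=scale,interpolation=cv2.INTER_CUBIC)
    cv2.imwrite(f"pics/{name}.png",im); return s
def load(name): return dict(np.load(f"pics/{name}.npz"))
def px2w(s,u,v,z):
    d=s["R"].T@np.array([(u-s["cx"])/s["fx"],(v-s["cy"])/s["fy"],1.]); c=-s["R"].T@s["t"]
    return c+d*(z-c[2])/d[2]
def w2px(s,X):
    p=s["R"]@np.array(X)+s["t"]; return np.array([s["fx"]*p[0]/p[2]+s["cx"],s["fy"]*p[1]/p[2]+s["cy"]])
def totool(dx):
    o=get_obs(); return np.round(np.array(o["ee_rot"]).T@np.array(dx)*1000,1)
E
python3 - <<'E'
from h import *
s=shot("scene","s0"); t=shot("top","t0")
o=get_obs(); print({k:np.round(v,3).tolist() for k,v in o.items()},grip_depth)
for c in (s,t): print(c["fx"],(-c["R"].T@c["t"]).round(3),c["R"].round(2).tolist())
E
```

```text
{'time_s': 0.1, 'qpos': [61.689, 16.685, -8.825, 64.554, -0.0, 82.018], 'joint_velocities': [-0.047, -0.14, 0.083, -0.088, 0.031, -0.015], 'joint_torque': [0.002, -53.798, 33.192, 0.009, -0.0, 0.0], 'position': [0.182, 0.492, 0.231], 'ee_rot': [[-0.938, 0.347, -0.001], [0.347, 0.938, -0.001], [0.0, -0.001, -1.0]], 'wrist_force': [0.674, 0.119, 0.535], 'moment': [0.021, -0.025, 0.005], 'grip_force': 0.0, 'finger_gap': 0.085} 0.0187
494.2302811089649 [-0.081 -0.744  0.885] [[0.75, -0.66, 0.0], [-0.45, -0.51, -0.74], [0.49, 0.55, -0.68]]
542.250466038683 [ 0.394 -0.067  1.361] [[-0.01, -1.0, -0.01], [-1.0, 0.01, -0.1], [0.1, 0.01, -1.0]]
```

View pics/s0.png

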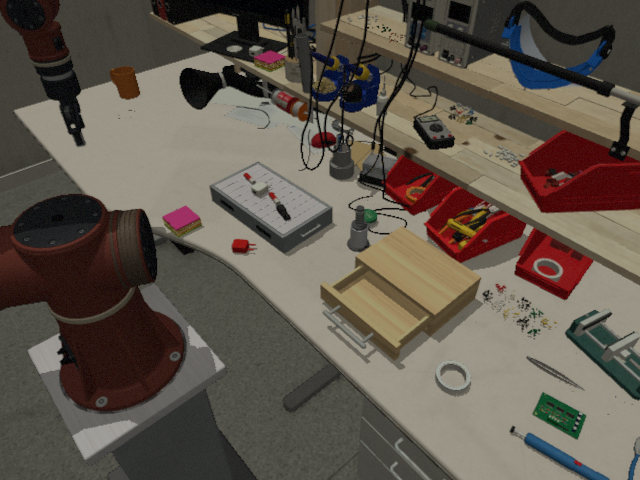

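View pics/t0.png

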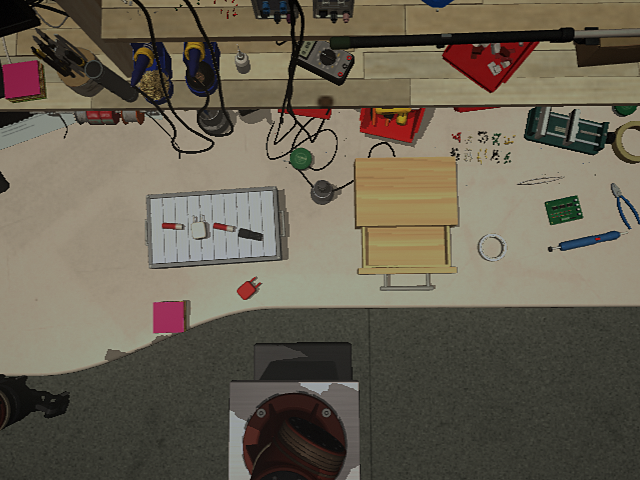

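The top view shows the case at px (148–282, 188–268) with a cell, the charger, a second cell and the clip on it. The stand is at (322,191), and the open drawer is at (362–452, 226–270). I'll enlarge the case and the drawer.

Run:
```python
from h import *
t=load("t0")["color"][:,:,::-1]
cv2.imwrite("pics/c1.png",cv2.resize(t[180:275,140:290],None,fx=5.3,fy=5.3,interpolation=cv2.INTER_CUBIC))
cv2.imwrite("pics/c2.png",cv2.resize(t[150:298,300:470],None,fx=4,fy=4,interpolation=cv2.INTER_CUBIC))
```

```text
(no output)
```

View pics/c1.png

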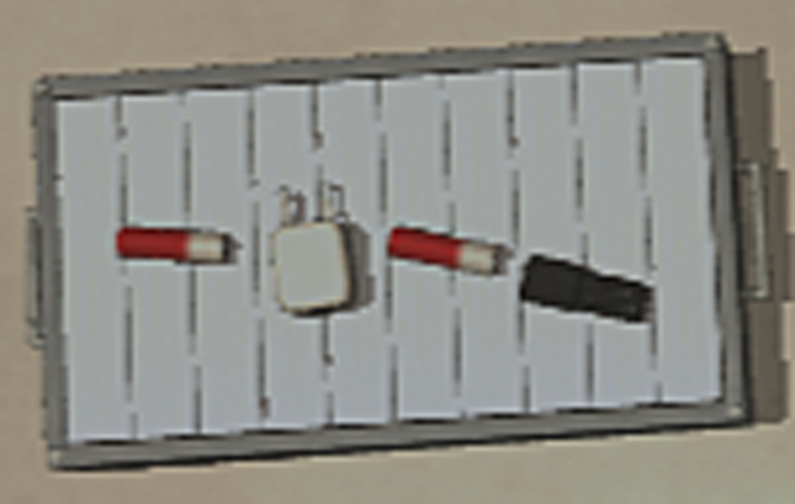

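View pics/c2.png

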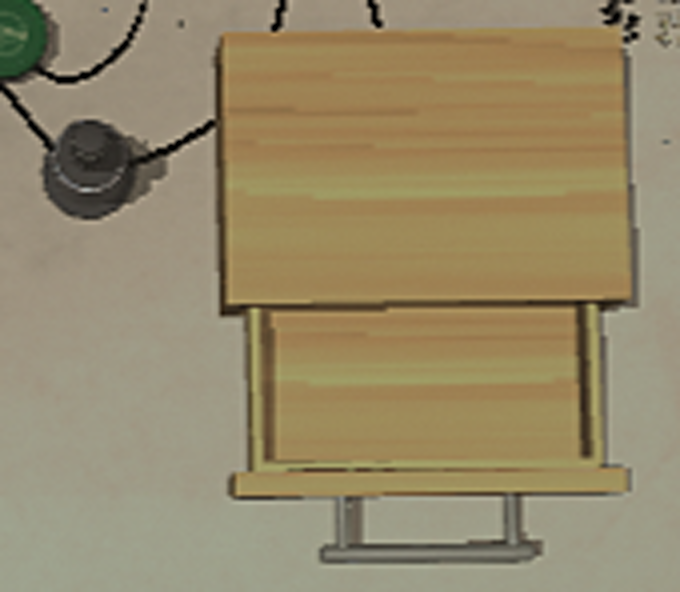

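Run:
```python
from h import *
t=load("t0"); s=load("s0")
A=lambda u,v,z:px2w(t,140+(u+.5)/5.3-.5,180+(v+.5)/5.3-.5,z)
B=lambda u,v,z:px2w(t,300+(u+.5)/4-.5,150+(v+.5)/4-.5,z)
c=[A(*p,.055) for p in((40,80),(722,36),(742,418),(54,460))]
c=np.array(c)[:,:2]; print("case",c.round(4).tolist(),c.mean(0).round(4),[np.linalg.norm(c[i]-c[i-1]).round(4) for i in range(4)])
d=(c[0]+c[3]-c[1]-c[2]); print("yaw of case y axis from world y deg",np.degrees(np.arctan2(-d[0],d[1])))
for n,p,q,z in(("cellA",(117,242),(234,249),.0655),("cellB",(390,242),(507,261),.0655),("clip",(522,278),(653,303),.067)):
    a,b=A(*p,z),A(*q,z); e=a-b; print(n,((a+b)/2).round(4),np.linalg.norm(e).round(3),np.degrees(np.arctan2(-e[0],e[1])).round(1), w2px(s,(a+b)/2).round(0))
k=[A(*p,.077)for p in((274,232),(345,222),(352,303),(284,313))]; k=np.array(k);print("charger body",k.mean(0).round(4),k[:,:2].round(4).tolist())
print("cap",B(88,138,.125),"disc",B(90,162,.072),"foot",B(88,178,.0))
print("handle",B(322,554,.042),B(540,549,.042),"front",B(232,495,.063),B(628,490,.063))
print("unit top front",B(222,308,.075),B(634,303,.075),"back",B(218,35,.075),B(625,30,.075))
print("drawer front inner", B(262,468,.063),B(600,463,.063))
print("floor inner L/R", B(272,400,.03),B(582,400,.03))
```

```text
case [[0.611, 0.3521], [0.6287, 0.0373], [0.4528, 0.0283], [0.436, 0.3417]] [0.5321 0.1899] [np.float64(0.1753), np.float64(0.3152), np.float64(0.1762), np.float64(0.3139)]
yaw of case y axis from world y deg 3.1449684578549495
cellA [0.5326 0.2852 0.0655] 0.054 -3.9 [251. 177.]
cellB [0.5289 0.1608 0.0655] 0.054 -9.7 [276. 198.]
clip [0.5105 0.0974 0.067 ] 0.061 -11.3 [285. 211.]
charger body [0.521  0.2195 0.077 ] [[0.5371, 0.2376], [0.5414, 0.2056], [0.5048, 0.202], [0.5005, 0.2326]]
cap [ 0.6204757 -0.0740927  0.125    ] disc [ 0.61556666 -0.07547097  0.072     ] foot [ 0.61769311 -0.07458135  0.        ]
handle [ 0.37994595 -0.21371352  0.042     ] [ 0.38205331 -0.3451203   0.042     ] front [ 0.41550255 -0.15845795  0.063     ] [ 0.41679672 -0.39391422  0.063     ]
unit top front [ 0.52637185 -0.15330357  0.075     ] [ 0.52737993 -0.3980216   0.075     ] back [ 0.69183981 -0.15326508  0.075     ] [ 0.69256141 -0.39799054  0.075     ]
drawer front inner [ 0.43143813 -0.17658115  0.063     ] [ 0.43295446 -0.37779836  0.063     ]
floor inner L/R [ 0.47400425 -0.18616525  0.03      ] [ 0.472562   -0.37589433  0.03      ]
```

All four parts are present. The charger sits tightly between the two cells, so I'll take cell A first, then cell B, then the clip, and the charger last. In the drawer I'll lay them in columns along x.

```bash
cat >> h.py <<'E'
def goal(x,y,z,phi,o=None):
    "tool-frame shift (mm) and turn (deg) to world TCP x,y,z with closing axis at world angle phi"
    o=o or get_obs(); R=np.array(o["ee_rot"]); d=R.T@(np.array([x,y,z])-o["position"])*1000
    a=np.degrees(np.arctan2(R[1,1],R[0,1])); print("goal",d.round(1).tolist(),"turn",round(-((phi-a+180)%360-180),1))
def st():
    o=get_obs(); R=np.array(o["ee_rot"]); print(round(float(o["time_s"]),2),np.round(o["position"],4),"phi",np.degrees(np.arctan2(R[1,1],R[0,1])).round(1),"F",np.round(o["wrist_force"],1),"gap",round(float(o["finger_gap"]),4),"J6",round(float(o["qpos"][5]),1))
E
python3 - <<'E'
from h import *
goal(.5326,.2852,.15,176.1)
E
```

```text
goal [-400.4, -72.1, 80.8] turn -106.4
```

Call:
drive_tool --series '[[[60,-400.4,-72.1,80.8,-106.4],[60,-400.4,-72.1,80.8,-106.4],[60,-400.4,-72.1,80.8,-106.4],[60,-400.4,-72.1,80.8,-106.4],[60,-400.4,-72.1,80.8,-106.4],[60,-400.4,-72.1,80.8,-106.4],[60,-400.4,-72.1,80.8,-106.4],[60,-400.4,-72.1,80.8,-106.4],[60,-400.4,-72.1,80.8,-106.4],[60,-400.4,-72.1,80.8,-106.4],[60,-400.4,-72.1,80.8,-106.4],[60,-400.4,-72.1,80.8,-106.4]]]'

```text
time_s: 1.3
position: [0.5328, 0.285, 0.1498]
ee_rot: [[-0.206, -0.979, -0.001], [-0.979, 0.206, -0.0], [0.001, 0.001, -1.0]]
wrist_force: [0.1, -0.0, 0.9]
finger_gap: 0.0599
grip_force: 0.0
```

Run:
```python
from h import *
st(); goal(.5326,.2852,.0575,176.1)
shot("scene","s1",(190,130,360,260),4.6)
```

```text
1.3 [0.5328 0.285  0.1498] phi 168.1 F [ 0.1 -0.   0.9] gap 0.0599 J6 -56.9
goal [-0.2, 0.1, 92.3] turn -8.0
```

View pics/s1.png

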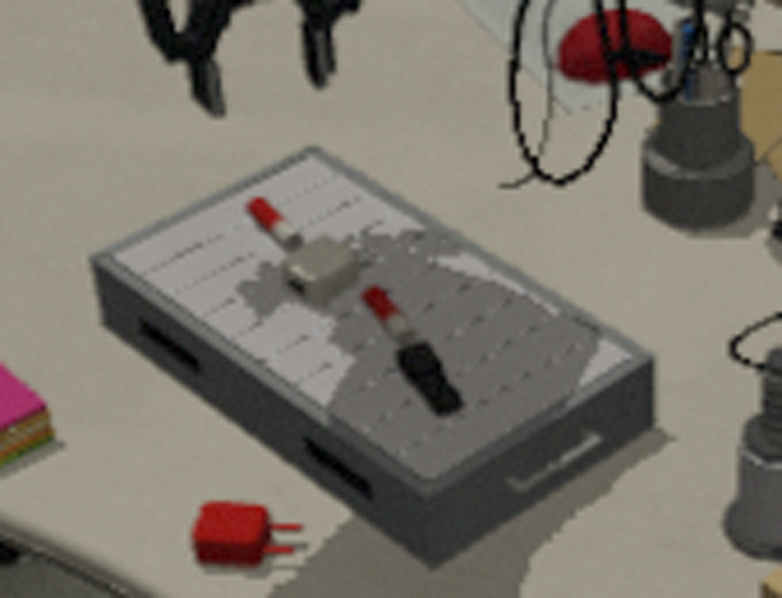

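The fingers hover above cell A. In the scene view the cell is at about (249,178), which matches the prediction from the top view, so I'll grasp it.

Call:
drive_tool --series '[[[60,0,0,50,-8],[60,0,0,85,-8],[60,0,0,92,-8],[60,0,0,92,-8],[5,0,0,92,-8],[5,0,0,92,-8],[5,0,0,92,-8],[5,0,0,92,-8],[5,0,0,92,-8],[5,0,0,92,-8],[5,0,0,50,-8],[5,0,0,0,-8]]]'

```text
time_s: 2.55
position: [0.5307, 0.2847, 0.1494]
ee_rot: [[-0.073, -0.997, -0.005], [-0.997, 0.073, -0.002], [0.002, 0.005, -1.0]]
wrist_force: [1.3, 0.5, 0.1]
finger_gap: 0.0123
grip_force: 59.4
```

Run:
```python
from h import *
st(); goal(.480,-.345,.15,90)
```

```text
2.55 [0.5307 0.2847 0.1494] phi 175.8 F [1.3 0.5 0.1] gap 0.0123 J6 -64.5
goal [631.8, 4.5, 1.0] turn 85.8
```

Call:
drive_tool --series '[[[5,632,4.5,0,86],[5,632,4.5,0,86],[5,632,4.5,0,86],[5,632,4.5,0,86],[5,632,4.5,0,86],[5,632,4.5,0,86],[5,632,4.5,0,86],[5,632,4.5,0,86],[5,632,4.5,0,86],[5,632,4.5,0,86],[5,632,4.5,0,86],[5,632,4.5,0,86]]]'

```text
time_s: 3.75
position: [0.4838, -0.3143, 0.1504]
ee_rot: [[-1.0, 0.004, -0.0], [0.004, 1.0, 0.0], [0.0, 0.0, -1.0]]
wrist_force: [-0.0, -0.1, -0.7]
finger_gap: 0.0123
grip_force: 59.5
```

Run:
```python
from h import *
st(); goal(.480,-.345,.028,90)
shot("scene","s2",(280,200,500,365),3.6)
```

```text
3.75 [ 0.4838 -0.3143  0.1504] phi 89.8 F [-0.  -0.1 -0.7] gap 0.0123 J6 -40.0
goal [3.6, -30.8, 122.4] turn -0.2
```

View pics/s2.png

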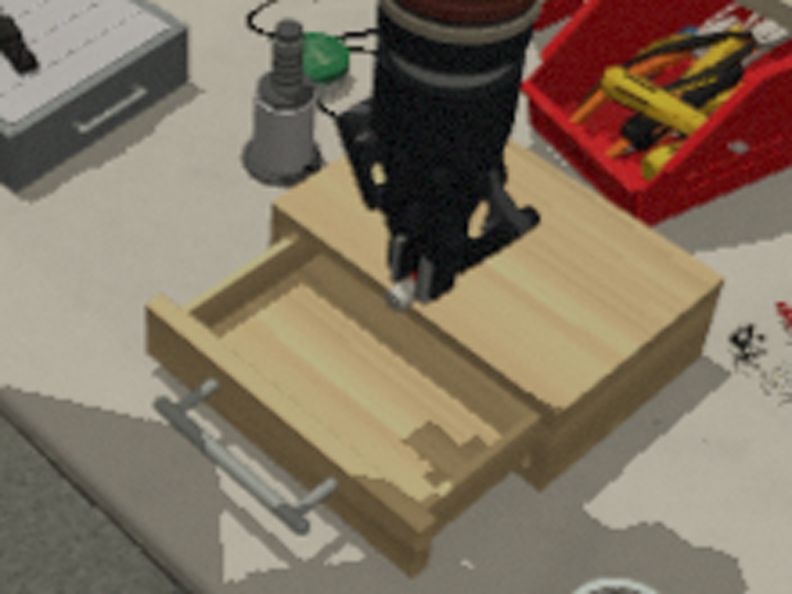

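The cell is held between the fingers at crop (405,290), above the drawer. I'll lower it and release.

Call:
drive_tool --series '[[[5,3.6,-30.8,0,0],[5,3.6,-30.8,50,0],[5,3.6,-30.8,95,0],[5,3.6,-30.8,122,0],[5,3.6,-30.8,122,0],[21,3.6,-30.8,122,0],[21,3.6,-30.8,122,0],[21,3.6,-30.8,122,0],[21,3.6,-30.8,72,0],[21,3.6,-30.8,22,0],[50,3.6,0,0,0],[60,3.6,50,0,0]]]'

```text
time_s: 5.0
position: [0.4839, -0.2654, 0.1553]
ee_rot: [[-1.0, 0.006, 0.008], [0.006, 1.0, -0.006], [-0.008, -0.006, -1.0]]
wrist_force: [0.7, 0.9, -0.3]
finger_gap: 0.0488
grip_force: 0.0
```

Run:
```python
from h import *
st(); goal(.5289,.1608,.15,170.3)
```

```text
5.0 [ 0.4839 -0.2654  0.1553] phi 89.6 F [ 0.7  0.9 -0.3] gap 0.0488 J6 -36.0
goal [-42.3, 426.5, 3.1] turn -80.7
```

Call:
drive_tool --series '[[[60,-45,427,0,-81],[60,-45,427,0,-81],[60,-45,427,0,-81],[60,-45,427,0,-81],[60,-45,427,0,-81],[60,-45,427,0,-81],[60,-45,427,0,-81],[60,-45,427,0,-81],[60,-45,427,0,-81],[60,-45,427,0,-81],[60,-45,427,0,-81]]]'

```text
time_s: 6.1
position: [0.5278, 0.1655, 0.1513]
ee_rot: [[-0.157, -0.988, 0.001], [-0.988, 0.157, 0.0], [-0.0, -0.001, -1.0]]
wrist_force: [0.5, -0.0, -1.2]
finger_gap: 0.0603
grip_force: 0.0
```

Run:
```python
from h import *
st(); goal(.5289,.1608,.0575,170.3)
s=shot("scene","s3"); t=snapshot("top")
a=s["color"][:,:,::-1][130:260,190:360]; b=s["color"][:,:,::-1][230:360,300:470]
cv2.imwrite("pics/s3c.png",cv2.resize(np.vstack([a,b]),None,fx=2.3,fy=2.3,interpolation=cv2.INTER_CUBIC))
```

```text
6.1 [0.5278 0.1655 0.1513] phi 171.0 F [ 0.5 -0.  -1.2] gap 0.0603 J6 -71.1
goal [4.5, -1.7, 93.8] turn 0.7
```

View pics/s3c.png

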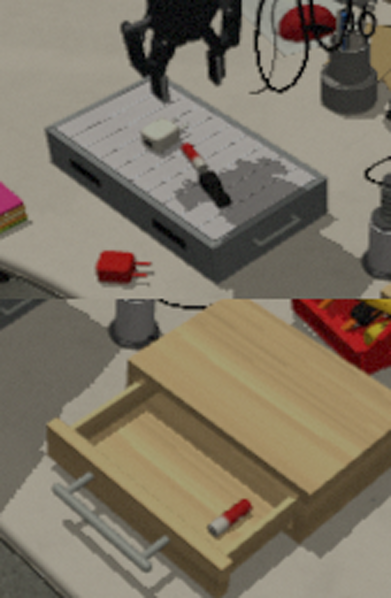

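Cell A lies in the drawer, and cell B is at scene (275,199), unmoved. I'll grasp it.

Call:
drive_tool --series '[[[60,4.5,-1.7,50,0.7],[60,4.5,-1.7,85,0.7],[60,4.5,-1.7,93.5,0.7],[60,4.5,-1.7,93.5,0.7],[5,4.5,-1.7,93.5,0.7],[5,4.5,-1.7,93.5,0.7],[5,4.5,-1.7,93.5,0.7],[5,4.5,-1.7,93.5,0.7],[5,4.5,-1.7,93.5,0.7],[5,4.5,-1.7,93.5,0.7],[5,4.5,-1.7,50,0.7],[5,4.5,-1.7,0,0.7]]]'

```text
time_s: 7.4
position: [0.5266, 0.1594, 0.1499]
ee_rot: [[-0.172, -0.985, -0.005], [-0.985, 0.172, -0.001], [0.002, 0.005, -1.0]]
wrist_force: [1.8, 0.1, 0.5]
finger_gap: 0.0122
grip_force: 60.1
```

Run:
```python
from h import *
st(); goal(.480,-.308,.15,90)
```

```text
7.4 [0.5266 0.1594 0.1499] phi 170.1 F [1.8 0.1 0.5] gap 0.0122 J6 -70.9
goal [468.4, -34.4, 0.5] turn 80.1
```

Call:
drive_tool --series '[[[5,470,-32,0,80],[5,470,-32,0,80],[5,470,-32,0,80],[5,470,-32,0,80],[5,470,-32,0,80],[5,470,-32,0,80],[5,470,-32,0,80],[5,470,-32,0,80],[5,470,-32,0,80],[5,470,-32,0,80],[5,470,-32,0,80],[5,470,-32,0,80]]]'

```text
time_s: 8.6
position: [0.4789, -0.3085, 0.1501]
ee_rot: [[-1.0, -0.002, -0.001], [-0.002, 1.0, 0.001], [0.001, 0.001, -1.0]]
wrist_force: [-0.5, -0.4, 0.1]
finger_gap: 0.0125
grip_force: 60.2
```

Run:
```python
from h import *
st(); goal(.480,-.307,.027,90)
```

```text
8.6 [ 0.4789 -0.3085  0.1501] phi 90.1 F [-0.5 -0.4  0.1] gap 0.0125 J6 -40.3
goal [-1.2, 1.4, 123.1] turn 0.1
```

Call:
drive_tool --series '[[[5,0,1.4,50,0],[5,0,1.4,100,0],[5,0,1.4,123,0],[5,0,1.4,123,0],[20,0,1.4,123,0],[20,0,1.4,123,0],[20,0,1.4,123,0],[20,0,1.4,73,0],[20,0,1.4,23,0],[50,0,1.4,0,0],[60,0,50,0,0],[60,0,50,0,0]]]'

```text
time_s: 9.8
position: [0.479, -0.255, 0.1518]
ee_rot: [[-1.0, -0.004, 0.001], [-0.004, 1.0, 0.001], [-0.001, 0.001, -1.0]]
wrist_force: [-0.9, 0.7, -0.7]
finger_gap: 0.0598
grip_force: 0.0
```

Run:
```python
from h import *
st(); goal(.5105,.0974,.15,168.7)
```

```text
9.8 [ 0.479  -0.255   0.1518] phi 90.3 F [-0.9  0.7 -0.7] gap 0.0598 J6 -36.1
goal [-33.0, 352.3, 2.3] turn -78.4
```

Call:
drive_tool --series '[[[60,-33,352,2,-78.4],[60,-33,352,2,-78.4],[60,-33,352,2,-78.4],[60,-33,352,2,-78.4],[60,-33,352,2,-78.4],[60,-33,352,2,-78.4],[60,-33,352,2,-78.4],[60,-33,352,2,-78.4],[60,-33,352,2,-78.4],[60,-33,352,2,-78.4],[60,-33,352,2,-78.4]]]'

```text
time_s: 10.9
position: [0.5116, 0.0931, 0.1486]
ee_rot: [[-0.202, -0.979, 0.0], [-0.979, 0.202, -0.0], [0.0, -0.0, -1.0]]
wrist_force: [0.1, -0.2, -0.2]
finger_gap: 0.06
grip_force: 0.0
```

Run:
```python
from h import *
st(); goal(.5105,.0974,.0575,168.7)
s=shot("scene","s4")
a=s["color"][:,:,::-1][130:260,190:360]; b=s["color"][:,:,::-1][230:360,300:470]
cv2.imwrite("pics/s4c.png",cv2.resize(np.hstack([a,b]),None,fx=2.35,fy=2.35,interpolation=cv2.INTER_CUBIC))
```

```text
10.9 [0.5116 0.0931 0.1486] phi 168.3 F [ 0.1 -0.2 -0.2] gap 0.06 J6 -76.1
goal [-4.0, 2.0, 91.1] turn -0.4
```

View pics/s4c.png

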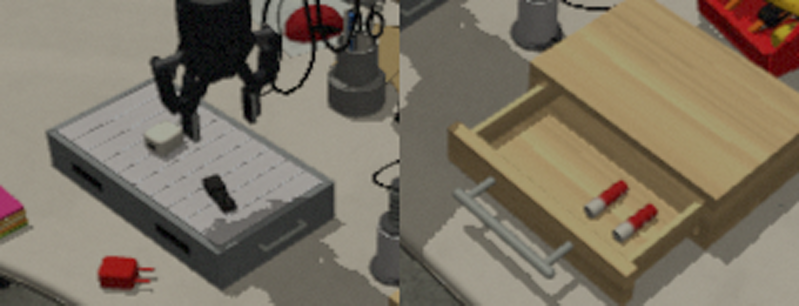

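Both cells are in the drawer, and the clip is at scene (283,212), unmoved. I'll grasp the clip.

Call:
drive_tool --series '[[[60,-4,2,50,0],[60,-4,2,85,0],[60,-4,2,91,0],[60,-4,2,91,0],[5,-4,2,91,0],[5,-4,2,91,0],[5,-4,2,91,0],[5,-4,2,91,0],[5,-4,2,91,0],[5,-4,2,91,0],[5,-4,2,50,0],[5,-4,2,0,0]]]'

```text
time_s: 12.15
position: [0.5083, 0.0974, 0.1477]
ee_rot: [[-0.199, -0.98, -0.005], [-0.98, 0.199, -0.0], [0.001, 0.005, -1.0]]
wrist_force: [1.3, 0.7, -0.4]
finger_gap: 0.0172
grip_force: 58.2
```

Run:
```python
from h import *
st(); goal(.480,-.267,.15,90)
```

```text
12.15 [0.5083 0.0974 0.1477] phi 168.5 F [ 1.3  0.7 -0.4] gap 0.0172 J6 -75.8
goal [362.7, -44.9, -2.0] turn 78.5
```

Call:
drive_tool --series '[[[5,363,-43,-2,78.5],[5,363,-43,-2,78.5],[5,363,-43,-2,78.5],[5,363,-43,-2,78.5],[5,363,-43,-2,78.5],[5,363,-43,-2,78.5],[5,363,-43,-2,78.5],[5,363,-43,-2,78.5],[5,363,-43,-2,78.5],[5,363,-43,-2,78.5],[5,363,-43,-2,78.5]]]'

```text
time_s: 13.25
position: [0.48, -0.2663, 0.1503]
ee_rot: [[-1.0, -0.004, -0.001], [-0.004, 1.0, 0.001], [0.001, 0.001, -1.0]]
wrist_force: [-0.3, 0.9, 0.2]
finger_gap: 0.0177
grip_force: 58.3
```

Run:
```python
from h import *
st(); goal(.480,-.266,.027,90)
```

```text
13.25 [ 0.48   -0.2663  0.1503] phi 90.2 F [-0.3  0.9  0.2] gap 0.0177 J6 -36.9
goal [-0.0, 0.2, 123.3] turn 0.2
```

Call:
drive_tool --series '[[[5,0,0.2,50,0],[5,0,0.2,100,0],[5,0,0.2,123,0],[5,0,0.2,123,0],[25,0,0.2,123,0],[25,0,0.2,123,0],[25,0,0.2,123,0],[25,0,0.2,73,0],[25,0,0.2,23,0],[50,0,0,0,0],[60,0,50,0,0],[60,0,50,0,0]]]'

```text
time_s: 14.45
position: [0.4801, -0.2131, 0.1519]
ee_rot: [[-1.0, -0.003, 0.001], [-0.003, 1.0, 0.001], [-0.001, 0.001, -1.0]]
wrist_force: [-0.4, -1.5, -0.6]
finger_gap: 0.06
grip_force: 0.0
```

Run:
```python
from h import *
st(); goal(.521,.2195,.16,97)
```

```text
14.45 [ 0.4801 -0.2131  0.1519] phi 90.2 F [-0.4 -1.5 -0.6] gap 0.06 J6 -32.2
goal [-42.3, 432.4, -7.6] turn -6.8
```

Call:
drive_tool --series '[[[60,-42,435,-8,-7],[60,-42,435,-8,-7],[60,-42,435,-8,-7],[60,-42,435,-8,-7],[60,-42,435,-8,-7],[60,-42,435,-8,-7],[60,-42,435,-8,-7],[60,-42,435,-8,-7],[60,-42,435,-8,-7],[60,-42,435,-8,-7]]]'

```text
time_s: 15.45
position: [0.5223, 0.2226, 0.1589]
ee_rot: [[-0.992, -0.127, 0.001], [-0.127, 0.992, 0.001], [-0.001, 0.001, -1.0]]
wrist_force: [0.7, -0.9, 0.5]
finger_gap: 0.0596
grip_force: 0.0
```

Run:
```python
from h import *
st(); goal(.521,.2195,.061,97)
s=shot("scene","s5")
print(w2px(s,(.521,.2195,.079)))
a=s["color"][:,:,::-1][130:260,190:360]; b=s["color"][:,:,::-1][230:360,300:470]
cv2.imwrite("pics/s5c.png",cv2.resize(np.hstack([a,b]),None,fx=2.35,fy=2.35,interpolation=cv2.INTER_CUBIC))
```

```text
15.45 [0.5223 0.2226 0.1589] phi 97.3 F [ 0.7 -0.9  0.5] gap 0.0596 J6 8.3
goal [1.8, -3.0, 97.9] turn 0.3
[260.31685003 185.30621858]
```

View pics/s5c.png

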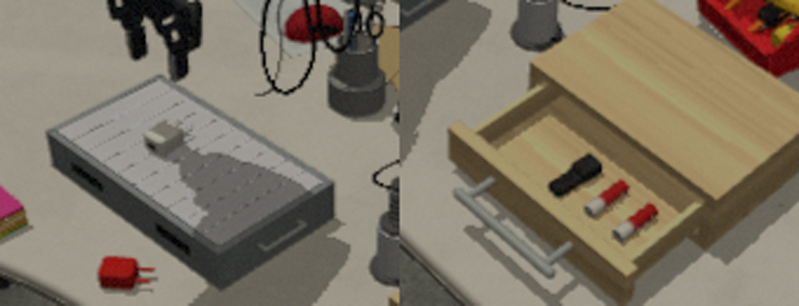

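The clip is in the drawer, and the charger is at scene (260,187) as predicted. I'll grasp it.

Call:
drive_tool --series '[[[60,1.8,-3,50,0],[60,1.8,-3,90,0],[60,1.8,-3,98,0],[60,1.8,-3,98,0],[20,1.8,-3,98,0],[20,1.8,-3,98,0],[20,1.8,-3,98,0],[20,1.8,-3,98,0],[20,1.8,-3,98,0],[20,1.8,-3,50,0],[20,1.8,-3,0,0]]]'

```text
time_s: 16.6
position: [0.519, 0.2146, 0.1583]
ee_rot: [[-0.993, -0.122, -0.004], [-0.122, 0.993, -0.001], [0.005, -0.001, -1.0]]
wrist_force: [1.3, 0.4, 0.1]
finger_gap: 0.0313
grip_force: 61.5
```

Run:
```python
from h import *
st(); goal(.478,-.220,.16,90)
```

```text
16.6 [0.519  0.2146 0.1583] phi 97.0 F [1.3 0.4 0.1] gap 0.0313 J6 8.0
goal [93.7, -426.4, -1.0] turn 7.0
```

Call:
drive_tool --series '[[[20,95,-429,0,7],[20,95,-429,0,7],[20,95,-429,0,7],[20,95,-429,0,7],[20,95,-429,0,7],[20,95,-429,0,7],[20,95,-429,0,7],[20,95,-429,0,7],[20,95,-429,0,7],[20,95,-429,0,7],[20,95,-429,0,7]]]'

```text
time_s: 17.7
position: [0.4782, -0.2227, 0.1582]
ee_rot: [[-1.0, 0.002, -0.001], [0.002, 1.0, 0.001], [0.001, 0.001, -1.0]]
wrist_force: [-0.1, 1.3, -1.6]
finger_gap: 0.0314
grip_force: 61.4
```

Run:
```python
from h import *
st(); goal(.478,-.220,.030,90)
```

```text
17.7 [ 0.4782 -0.2227  0.1582] phi 89.9 F [-0.1  1.3 -1.6] gap 0.0314 J6 -32.8
goal [0.1, 2.6, 128.2] turn -0.1
```

Call:
drive_tool --series '[[[20,0,2.6,50,0],[20,0,2.6,100,0],[20,0,2.6,128,0],[20,0,2.6,128,0],[39,0,2.6,128,0],[39,0,2.6,128,0],[39,0,2.6,128,0],[39,0,2.6,78,0],[39,0,2.6,28,0],[60,0,2.6,-10,0],[60,-50,52,-10,0],[60,-100,102,-10,0]]]'

```text
time_s: 18.9
position: [0.5514, -0.1496, 0.171]
ee_rot: [[-1.0, 0.003, 0.004], [0.003, 1.0, -0.002], [-0.004, -0.002, -1.0]]
wrist_force: [1.1, -1.0, 0.1]
finger_gap: 0.0601
grip_force: 0.0
```

Run:
```python
from h import *
st(); goal(.618,-.0747,.15,90)
t=load("t0"); s=load("s0")
for z in (.125,.069,0): print(z,w2px(t,(.618,-.0747,z)),w2px(s,(.618,-.0747,z)))
s=shot("scene","s6"); 
a=s["color"][:,:,::-1][200:260,330:390]; b=s["color"][:,:,::-1][230:360,300:470]
cv2.imwrite("pics/s6c.png",np.hstack([cv2.resize(a,(420,420),interpolation=cv2.INTER_CUBIC),cv2.resize(b[:,10:],(380,420),interpolation=cv2.INTER_CUBIC)]))
```

```text
18.9 [ 0.5514 -0.1496  0.171 ] phi 89.8 F [ 1.1 -1.   0.1] gap 0.0601 J6 -22.3
goal [-66.3, 75.2, 21.2] turn -0.2
0.125 [321.89714007 185.18143298] [360.30467376 207.24599835]
0.069 [321.79038637 189.34204331] [359.33175269 224.51159048]
0 [321.67074338 194.00500028] [358.21057684 244.40813259]
```

View pics/s6c.png

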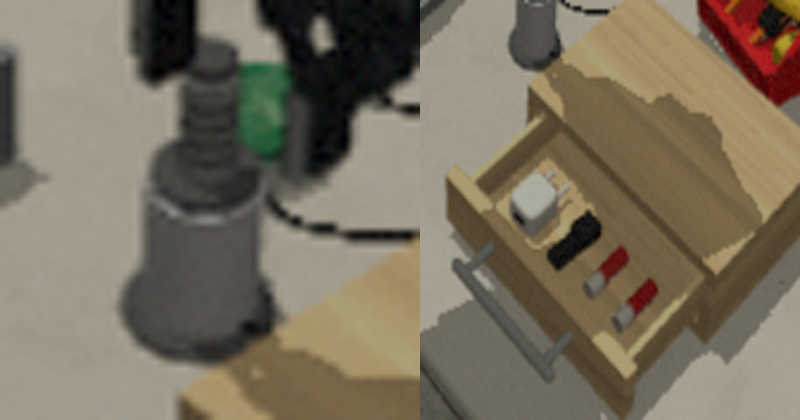

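All four parts are in the drawer. The punch cap is at scene (360.7,206.9), within half a pixel of my estimate. Now I'll take the punch.

Call:
drive_tool --series '[[[60,-66.5,75,0,0],[60,-66.5,75,0,0],[60,-66.5,75,0,0],[60,-66.5,75,20,0],[60,-66.5,75,20,0]]]'

```text
time_s: 19.45
position: [0.6148, -0.0735, 0.1466]
ee_rot: [[-1.0, -0.001, -0.003], [-0.001, 1.0, 0.001], [0.003, 0.001, -1.0]]
wrist_force: [-0.9, -0.3, -0.6]
finger_gap: 0.0599
grip_force: 0.0
```

Run:
```python
from h import *
st(); goal(.618,-.0747,.0755,90)
```

```text
19.45 [ 0.6148 -0.0735  0.1466] phi 90.1 F [-0.9 -0.3 -0.6] gap 0.0599 J6 -13.6
goal [-3.4, -1.2, 71.1] turn 0.1
```

Call:
drive_tool --series '[[[60,-2,-1,0,0],[60,-2,-1,30,0],[60,-2,-1,60,0],[60,-2,-1,70,0],[60,-2,-1,70,0]]]'

```text
time_s: 19.95
position: [0.6175, -0.0756, 0.0781]
ee_rot: [[-1.0, 0.001, -0.002], [0.001, 1.0, 0.0], [0.002, 0.0, -1.0]]
wrist_force: [-0.0, -0.2, 0.1]
finger_gap: 0.0602
grip_force: 0.0
```

Run:
```python
from h import *
st(); goal(.618,-.0747,.0755,90)
```

```text
19.95 [ 0.6175 -0.0756  0.0781] phi 90.0 F [-0.  -0.2  0.1] gap 0.0602 J6 -13.7
goal [-0.5, 0.9, 2.6] turn -0.0
```

Call:
drive_tool --series '[[[60,-0.5,0.9,1,0],[10,-0.5,0.9,1,0],[10,-0.5,0.9,1,0],[10,-0.5,0.9,1,0],[10,-0.5,0.9,1,0],[10,-0.5,0.9,1,0],[10,-0.5,0.9,1,0]]]'

```text
time_s: 20.65
position: [0.6194, -0.0744, 0.0787]
ee_rot: [[-1.0, -0.0, 0.002], [-0.0, 1.0, -0.0], [-0.002, -0.0, -1.0]]
wrist_force: [-1.0, 0.1, 5.4]
finger_gap: 0.0207
grip_force: 58.4
```

Run:
```python
from h import *
st()
```

```text
20.65 [ 0.6194 -0.0744  0.0787] phi 90.0 F [-1.   0.1  5.4] gap 0.0207 J6 -13.6
```

Call:
drive_tool --series '[[[10,0,0,-30,0],[10,0,0,-65,0],[10,0,0,-95,0],[10,0,0,-95,0],[10,0,0,-95,0]]]'

```text
time_s: 21.15
position: [0.6191, -0.0744, 0.173]
ee_rot: [[-1.0, -0.0, 0.001], [-0.0, 1.0, -0.0], [-0.001, -0.0, -1.0]]
wrist_force: [-0.6, 0.1, -2.1]
finger_gap: 0.0203
grip_force: 58.8
```

Run:
```python
from h import *
st(); s=shot("scene","s7",(310,140,400,230),6); t=shot("top","t7")
c=np.array([.532,.190]);a=np.radians(3.14); ey=np.array([-np.sin(a),np.cos(a)])
for k,y in enumerate(range(-135,136,30)): print(k,(c+ey*y/1000).round(4))
p=c+ey*-.105; goal(p[0],p[1],.14,93)
```

```text
21.15 [ 0.6191 -0.0744  0.173 ] phi 90.0 F [-0.6  0.1 -2.1] gap 0.0203 J6 -13.6
0 [0.5394 0.0552]
1 [0.5378 0.0852]
2 [0.5361 0.1151]
3 [0.5345 0.1451]
4 [0.5328 0.175 ]
5 [0.5312 0.205 ]
6 [0.5295 0.2349]
7 [0.5279 0.2649]
8 [0.5262 0.2948]
9 [0.5246 0.3248]
goal [80.2, 159.3, 31.5] turn -3.0
```

View pics/s7.png

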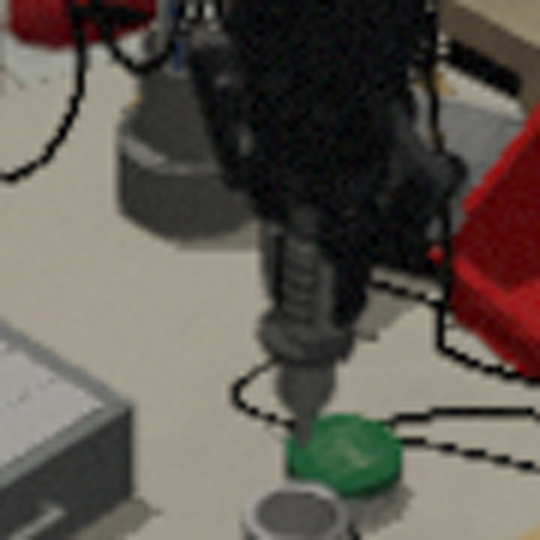

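The punch is held upright, with its tip near scene (361,214), z about 0.103. I'll probe the odd slats with the soft plunger. The 40 mm crossbar always touches at least one of them.

Call:
drive_tool --series '[[[10,81,160,0,0],[10,81,160,0,0],[10,81,160,0,0],[10,81,160,0,0],[10,81,160,38,0],[10,81,160,38,0],[10,81,160,38,0],[10,81,160,38,0]]]'

```text
time_s: 22.05
position: [0.5385, 0.085, 0.1352]
ee_rot: [[-1.0, 0.001, 0.0], [0.001, 1.0, -0.0], [-0.0, -0.0, -1.0]]
wrist_force: [0.8, -0.2, -1.8]
finger_gap: 0.0204
grip_force: 59.1
```

Run:
```python
from h import *
st(); goal(.5378,.0852,.1247,90)
```

```text
22.05 [0.5385 0.085  0.1352] phi 89.9 F [ 0.8 -0.2 -1.8] gap 0.0204 J6 1.3
goal [0.7, 0.2, 10.5] turn -0.1
```

Call:
drive_tool --series '[[[10,0,0,5,0],[10,0,0,10,0],[10,0,0,13,0],[10,0,0,15,0],[10,0,0,15,0],[10,0,0,15,0]]]'

```text
time_s: 22.65
position: [0.5381, 0.0855, 0.1198]
ee_rot: [[-1.0, 0.0, 0.001], [0.0, 1.0, -0.0], [-0.001, -0.0, -1.0]]
wrist_force: [1.0, -0.8, 1.2]
finger_gap: 0.0205
grip_force: 59.4
```

Slat 1 is free: the force changed by only about 3 N. Next is slat 3.

Call:
drive_tool --series '[[[10,0,0,-15,0],[10,0,0,-15,0],[10,3.5,60,-15,0],[10,3.5,60,-15,0],[10,3.5,60,-15,0],[10,3.5,60,-10,0],[10,3.5,60,-5,0],[10,3.5,60,-2,0],[10,3.5,60,0,0],[10,3.5,60,0,0],[10,3.5,60,0,0]]]'

```text
time_s: 23.75
position: [0.5344, 0.1452, 0.1197]
ee_rot: [[-1.0, 0.0, 0.0], [0.0, 1.0, -0.001], [-0.0, -0.001, -1.0]]
wrist_force: [-0.4, -1.4, 2.2]
finger_gap: 0.0206
grip_force: 59.8
```

Call:
drive_tool --series '[[[10,0,0,-15,0],[10,0,0,-15,0],[10,3.5,60,-15,0],[10,3.5,60,-15,0],[10,3.5,60,-15,0],[10,3.5,60,-10,0],[10,3.5,60,-5,0],[10,3.5,60,-2,0],[10,3.5,60,0,0],[10,3.5,60,0,0],[10,3.5,60,0,0]]]'

```text
time_s: 24.85
position: [0.5308, 0.2053, 0.1196]
ee_rot: [[-1.0, 0.0, -0.0], [0.0, 1.0, -0.0], [0.0, -0.0, -1.0]]
wrist_force: [-0.9, -1.3, -1.0]
finger_gap: 0.0206
grip_force: 59.8
```

Call:
drive_tool --series '[[[10,0,0,-15,0],[10,0,0,-15,0],[10,3.5,60,-15,0],[10,3.5,60,-15,0],[10,3.5,60,-15,0],[10,3.5,60,-10,0],[10,3.5,60,-5,0],[10,3.5,60,-2,0],[10,3.5,60,0,0],[10,3.5,60,0,0],[10,3.5,60,0,0]]]'

```text
time_s: 25.95
position: [0.5273, 0.2653, 0.1196]
ee_rot: [[-1.0, 0.0, 0.0], [0.0, 1.0, -0.0], [-0.0, -0.0, -1.0]]
wrist_force: [-0.0, -0.1, -0.4]
finger_gap: 0.0207
grip_force: 60.1
```

Run:
```python
from h import *
st()
```

```text
25.95 [0.5273 0.2653 0.1196] phi 90.0 F [-0.  -0.1 -0.4] gap 0.0207 J6 19.6
```

Call:
drive_tool --series '[[[10,0,0,2,0],[10,0,0,3,0],[10,0,0,3,0],[10,0,0,3,0]]]'

```text
time_s: 26.35
position: [0.5274, 0.2656, 0.1166]
ee_rot: [[-1.0, -0.0, 0.0], [-0.0, 1.0, -0.0], [-0.0, -0.0, -1.0]]
wrist_force: [-1.0, -1.4, -0.0]
finger_gap: 0.0209
grip_force: 60.3
```

Run:
```python
from h import *
s=shot("scene","s8",(215,115,305,205),6)
f=[]
for i in range(4): snapshot("top"); f.append(float(get_obs()["wrist_force"][2]))
print(np.round(f,1)); st()
```

```text
[1.  1.  0.2 0.5]
26.6 [0.5273 0.2656 0.1166] phi 90.0 F [-0.3 -1.4  0.5] gap 0.0206 J6 19.6
```

View pics/s8.png

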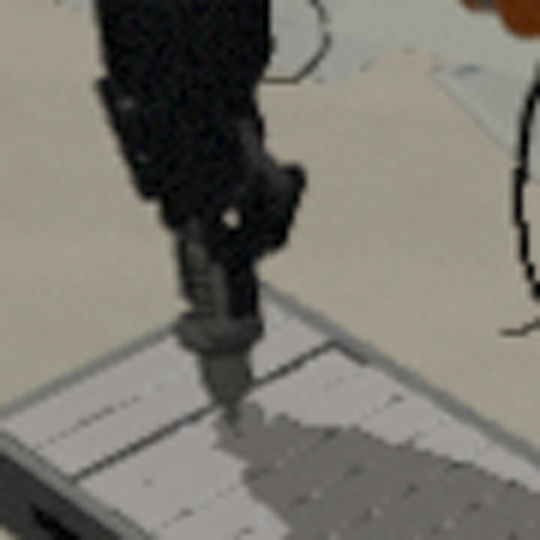

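Slat 7 is visibly sunk, with a dark gap along its edge, at about 2.7 N, so it is free. Contact is about 2 mm lower than I assumed. Slat 3 gave the highest reading, so I'll re-probe it at this depth.

Call:
drive_tool --series '[[[10,0,0,-18,0],[10,0,0,-18,0],[10,-7,-120,-18,0],[10,-7,-120,-18,0],[10,-7,-120,-18,0],[10,-7,-120,-18,0],[10,-7,-120,-13,0],[10,-7,-120,-8,0],[10,-7,-120,-4,0],[10,-7,-120,-1,0],[10,-7,-120,0,0],[10,-7,-120,0,0]]]'

```text
time_s: 27.8
position: [0.5348, 0.1466, 0.1174]
ee_rot: [[-1.0, -0.001, 0.002], [-0.001, 1.0, 0.0], [-0.002, 0.0, -1.0]]
wrist_force: [-2.6, 0.2, 12.5]
finger_gap: 0.0204
grip_force: 61.4
```

Run:
```python
from h import *
f=[]
for i in range(4): snapshot("top"); f.append(float(get_obs()["wrist_force"][2]))
print(np.round(f,1)); st()
```

```text
[12.3 12.9 11.7 12.7]
28.0 [0.5348 0.1466 0.1175] phi 90.1 F [-2.4 -0.7 12.7] gap 0.0204 J6 7.7
```

Slat 3 carries about 14.5 N, so the crossbar is under it. I'll press on to trip the punch.

Call:
drive_tool --series '[[[10,0,0,1,0],[10,0,0,2,0],[10,0,0,3,0],[10,0,0,3,0],[10,0,0,3,0]]]'

```text
time_s: 28.5
position: [0.5347, 0.1466, 0.1142]
ee_rot: [[-1.0, -0.001, 0.001], [-0.001, 1.0, 0.001], [-0.001, 0.001, -1.0]]
wrist_force: [-2.0, 0.4, 9.0]
finger_gap: 0.0207
grip_force: 61.5
```

Run:
```python
from h import *
f=[]
for i in range(3): snapshot("top"); f.append(float(get_obs()["wrist_force"][2]))
print(np.round(f,1)); st()
```

```text
[9.  9.6 9.4]
28.65 [0.5346 0.1466 0.1142] phi 90.1 F [-1.7  0.4  9.4] gap 0.0206 J6 7.7
```

Call:
drive_tool --series '[[[10,0,0,-1,0],[10,0,0,-1,0],[10,0,0,-1,0]]]'

```text
time_s: 28.95
position: [0.5344, 0.1463, 0.1146]
ee_rot: [[-1.0, -0.001, 0.0], [-0.001, 1.0, 0.001], [-0.0, 0.001, -1.0]]
wrist_force: [-1.4, 1.6, 5.1]
finger_gap: 0.0207
grip_force: 60.9
```

Run:
```python
from h import *
f=[]
for i in range(3): snapshot("top"); f.append(float(get_obs()["wrist_force"][2]))
print(np.round(f,1)); st()
```

```text
[4.6 4.6 5. ]
29.1 [0.5344 0.1462 0.1146] phi 90.0 F [-0.7  3.4  5. ] gap 0.0206 J6 7.7
```

Tripped: the force fell from 14.5 N to about 7 N while the tool went 3 mm deeper. Now I'll return the punch.

Call:
drive_tool --series '[[[10,0,0,-30,0],[10,0,0,-60,0],[10,0,0,-60,0],[10,-84.5,-221,-60,0],[10,-84.5,-221,-60,0],[10,-84.5,-221,-60,0],[10,-84.5,-221,-60,0],[10,-84.5,-221,-60,0],[10,-84.5,-221,-60,0],[10,-84.5,-221,-60,0],[10,-84.5,-221,-60,0]]]'

```text
time_s: 30.2
position: [0.618, -0.0746, 0.1736]
ee_rot: [[-1.0, -0.001, -0.002], [-0.001, 1.0, 0.0], [0.002, 0.0, -1.0]]
wrist_force: [-0.5, 0.7, -1.6]
finger_gap: 0.0208
grip_force: 60.2
```

Run:
```python
from h import *
st(); goal(.6192,-.0744,.0787,90)
shot("scene","s9",(310,140,400,230),6)
```

```text
30.2 [ 0.618  -0.0746  0.1736] phi 90.0 F [-0.5  0.7 -1.6] gap 0.0208 J6 -13.6
goal [-1.4, 0.1, 94.9] turn 0.0
```

View pics/s9.png

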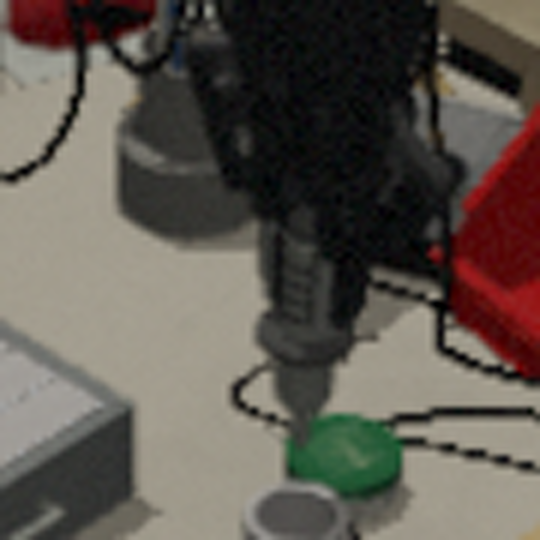

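The punch sits in the grip as before, with its tip at the same crop position of about (303,445), so it did not slip. I'll lower it into the stand.

Call:
drive_tool --series '[[[10,-1.2,0,20,0],[10,-1.2,0,50,0],[10,-1.2,0,75,0],[10,-1.2,0,88,0],[10,-1.2,0,92,0],[10,-1.2,0,92,0]]]'

```text
time_s: 30.85
position: [0.6201, -0.0749, 0.0827]
ee_rot: [[-1.0, -0.001, -0.0], [-0.001, 1.0, -0.0], [0.0, -0.0, -1.0]]
wrist_force: [0.2, -0.2, -0.7]
finger_gap: 0.0208
grip_force: 60.2
```

Run:
```python
from h import *
st(); goal(.6192,-.0744,.0787,90)
```

```text
30.85 [ 0.6201 -0.0749  0.0827] phi 90.0 F [ 0.2 -0.2 -0.7] gap 0.0208 J6 -13.6
goal [0.9, 0.5, 4.0] turn 0.0
```

Call:
drive_tool --series '[[[10,0.5,0,3,0],[10,0.5,0,3.5,0],[10,0.5,0,3.5,0],[60,0.5,0,3.5,0],[60,0.5,0,3.5,0],[60,0.5,0,3.5,0],[60,0.5,0,3.5,0],[60,0.5,0,-40,0],[60,0.5,0,-85,0],[60,0.5,0,-95,0],[60,0.5,0,-95,0]]]'

```text
time_s: 31.95
position: [0.6209, -0.0757, 0.1797]
ee_rot: [[-1.0, -0.0, 0.004], [-0.0, 1.0, -0.001], [-0.004, -0.001, -1.0]]
wrist_force: [0.2, -0.4, 0.1]
finger_gap: 0.0598
grip_force: 0.0
```

Run:
```python
from h import *
st(); goal(.325,-.28,.18,0)
shot("scene","s10",(310,190,390,260),6)
```

```text
31.95 [ 0.6209 -0.0757  0.1797] phi 90.0 F [ 0.2 -0.4  0.1] gap 0.0598 J6 -13.7
goal [295.9, -204.3, -1.3] turn 90.0
```

View pics/s10.png

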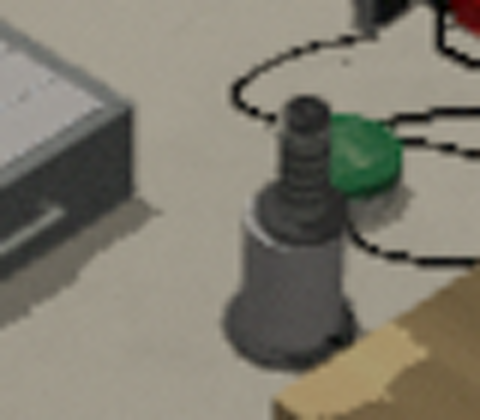

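The punch stands in its stand, with the cap at scene (360.8,207.5), the same as at the start. Now I'll close the drawer by pushing the handle.

Call:
drive_tool --series '[[[0,291,-203,0,0],[0,291,-203,0,0],[0,291,-203,0,0],[0,291,-203,0,0],[0,291,-203,0,0],[0,291,-203,0,0],[0,291,-203,0,0],[0,291,-203,0,0],[0,291,-203,50,0],[0,291,-203,100,0],[0,291,-203,145,0],[0,291,-203,145,0]]]'

```text
time_s: 33.2
position: [0.3251, -0.2739, 0.0274]
ee_rot: [[-1.0, -0.0, -0.007], [-0.0, 1.0, 0.009], [0.007, 0.009, -1.0]]
wrist_force: [0.6, -0.5, 0.3]
finger_gap: -0.0001
grip_force: 0.0
```

Run:
```python
from h import *
st(); goal(.455,-.279,.032,90)
```

```text
33.2 [ 0.3251 -0.2739  0.0274] phi 90.0 F [ 0.6 -0.5  0.3] gap -0.0001 J6 -50.0
goal [-129.9, -5.1, -5.6] turn 0.0
```

Call:
drive_tool --series '[[[0,-20,0,0,0],[0,-32,0,0,0],[0,-44,0,0,0],[0,-54,0,0,0],[0,-64,0,0,0],[0,-74,0,0,0],[0,-84,0,0,0],[0,-94,0,0,0],[0,-104,0,0,0],[0,-114,0,0,0],[0,-122,0,0,0],[0,-122,0,0,0]]]'

```text
time_s: 34.4
position: [0.4519, -0.2786, 0.0325]
ee_rot: [[-1.0, -0.001, 0.001], [-0.001, 1.0, -0.0], [-0.001, -0.0, -1.0]]
wrist_force: [-0.5, -0.5, -0.3]
finger_gap: -0.0001
grip_force: 0.0
```

Run:
```python
from h import *
st()
```

```text
34.4 [ 0.4519 -0.2786  0.0325] phi 90.0 F [-0.5 -0.5 -0.3] gap -0.0001 J6 -39.6
```

Next I'll push on gently until it stops.

Call:
drive_tool --series '[[[0,-4,0,0,0],[0,-7,0,0,0],[0,-9,0,0,0],[0,-11,0,0,0],[0,-11,0,0,0]]]'

```text
time_s: 34.9
position: [0.4602, -0.2782, 0.0323]
ee_rot: [[-1.0, 0.0, -0.003], [0.0, 1.0, 0.0], [0.003, 0.0, -1.0]]
wrist_force: [-6.0, -0.3, 2.3]
finger_gap: -0.0
grip_force: 3.0
```

Call:
drive_tool --series '[[[0,-2,0,0,0],[0,-3,0,0,0],[0,-3,0,0,0]]]'

```text
time_s: 35.2
position: [0.4604, -0.2781, 0.0322]
ee_rot: [[-1.0, 0.001, -0.008], [0.001, 1.0, -0.0], [0.008, -0.0, -1.0]]
wrist_force: [-17.3, -2.1, 11.5]
finger_gap: 0.0002
grip_force: 8.8
```

It has stopped hard with 17 N on the wrist, so the drawer is shut. I'll back off and check.

Call:
drive_tool --series '[[[0,20,0,0,0],[0,60,0,0,0],[0,100,0,0,0],[0,110,0,-50,0],[0,110,0,-100,0],[0,110,0,-150,0],[0,110,0,-150,0]]]'

```text
time_s: 35.9
position: [0.3571, -0.2812, 0.1886]
ee_rot: [[-1.0, 0.0, 0.007], [0.0, 1.0, -0.008], [-0.007, -0.008, -1.0]]
wrist_force: [0.5, -0.0, -0.8]
finger_gap: 0.0002
grip_force: 0.0
```

Run:
```python
from h import *
st(); s=shot("scene","s11")
```

```text
35.9 [ 0.3571 -0.2812  0.1886] phi 90.0 F [ 0.5 -0.  -0.8] gap 0.0002 J6 -47.4
```

View pics/s11.png

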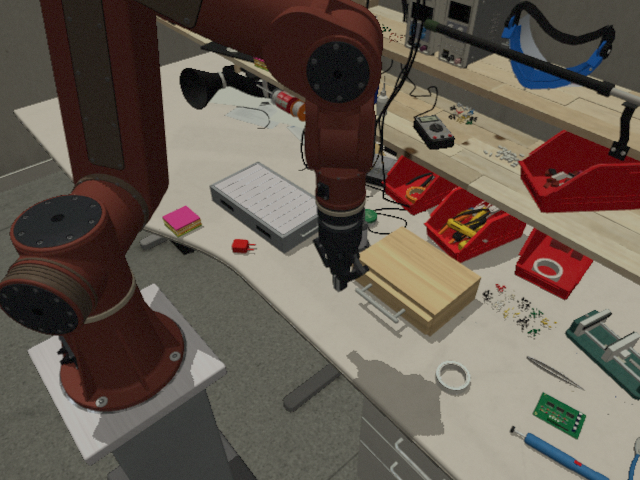

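The drawer front, near (395,310), is flush with the unit, the case top is empty, and the tape roll, tin and notes are untouched. I'll hand the job in.

```bash
python3 -c "
from plant import sign_off
print(sign_off())"
```

```text
the job is handed in; nothing more can be done
None
```

I handed the job in at about 36 s: all four parts are in the shut drawer, the punch tripped on crossbar-held slat 3 (judged by the force drop, not read directly) and is back in its stand, and I left the tin, note block, tape roll and red look-alike alone.

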